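Put the sampling cup away in its sliding-cover case

TASK

Press the release tab down and slide the clear cover of the grey case fully open, then take the small steel cup and nest it down inside the larger cup in the case, upright, with its handle fanned well to one side so that it clears the larger cup's handle. Let go of it, then slide the cover fully shut so that the tab springs back up and locks. Leave the other things on the bench where they are.

Things in the scene. Friction and masses are not known exactly. Their poses are not given: they have to be found in the camera images.
- case: Fixed grey kit case, open on top under a clear cover that slides along the case's +y to open. 162 mm (x) by 202 mm (y), 79 mm high over its two aluminium rails (along y at x = +-81 mm, 16 mm wide, lipped over the cover's edges). Origin: centre of its underside, on the bench. Inside 150 (x) by 190 (y) mm, floor 5 mm above the bench, walls 6 mm thick and 62 mm high.
- mouth (a point): Middle of the mouth that the fully open cover leaves free, level with the cover's top (66 mm above the bench), at x = 0, y = -19 mm in the case's frame. The free mouth is 146 mm (case x) by 152 mm (case y); the open cover overhangs the case's +y end. Axes as the case's.
- cover (a joint): The clear cover's slide along the case's +y, m: 0 shut, 0.155 fully open (end stop). Its top face is 66 mm above the bench, with 6 mm high bars along both ends. Slides with 1 to 2 N once the tab is pressed; locked while the tab is up (play about 2.5 mm).
- tab (a joint): How far the release tab is pressed down, m: 0 up, 0.0075 at its stop; spring about 3 N at first, 6 N at the stop. Pressed 5 mm or more it unlocks the cover. Its side ear then runs under the front (-x) rail's lip, which keeps the tab 4.5 mm down along the whole travel; only when the cover is shut does it spring up, into the rail's notch (the lock).
- tab_top (a point): Centre of the top of the tab's thumb pad, a black block riding on the cover: at x = -41, y = -66 mm in the case's frame when shut, 90 mm above the bench when up; moves with the cover. Pad 34 mm (case x) by 40 mm (case y) between two cross ridges at its -y and +y ends, 6 mm thick, 7 mm higher than the pad, for pushing the cover either way. Axes as the case's.
- small_center (a point): The small steel cup to be put away, standing upright on the bench: 50 mm across the rim, 38 mm across the base, 40 mm high, wall 3 mm. The point lies on its axis, half-way up (20 mm above its base). Its x axis points along its straight handle, z up. About 0.1 kg.
- small_grip (a point): Where to grip the small cup's handle: a level flat bar 12 mm wide and 8 mm thick whose mid height is 38 mm above the cup's base; this point is 52 mm from the cup's axis. The bar ends 68 mm from the axis.
- small_tip (a point): On the small cup's handle near its end, 64 mm from the cup's axis, 38 mm above its base.
- big_center (a point): The larger steel cup, loose on the case's floor under the cover: 66 mm across the rim (inside 60), 52 mm across the base, 34 mm high, bottom 4 mm thick. Point on its axis, 17 mm above its base; its x axis points along its handle, z up. The small cup nested stands on its inner bottom, its centre point then 7 mm above this one.
- big_tip (a point): On the larger cup's handle near its end, 64 mm from that cup's axis, 44 mm above its base. The handle is 12 mm wide, sweeps up from the rim and ends 68 mm out, 48 mm above the base, so a handle laid over it cannot sit down. The small cup's handle, nested, spans 38 to 46 mm above the larger cup's base, clear above its rim.
- jar: Bystander: closed jar, 60 mm across, 85 mm high. Origin: centre of its underside.
- cartridge: Bystander: upright filter cartridge, 68 mm across, 134 mm high. Origin: centre of its underside.
- wrench: Bystander: wrench lying flat on the bench, handle towards its -x. Origin: under its middle.
- fitting: Bystander: small brass elbow fitting, 38 mm across the foot, 32 mm high, its branch reaching 42 mm along its x. Origin: centre of its underside.
Not all that is in view belongs to the job. What is shaped like the part that bears small_center but blue is not meant.

How it is judged:
On the way, in this order (a step that is already met when the one before it is completed fails the run):
1. the cover is slid open (by at least 130 mm) (value of joint cover above 0.13 m), for 0.2 s.
2. the small cup stands nested inside the larger one, handles fanned apart (ends at least 28 mm apart), with nothing of the robot touching it and the cover still open (horizontal distance between small_center and big_center below 0.01 m and z of small_center in the frame of big_center below 0.011 m and angle between small_center's own z axis and vertical below 0.12 rad and horizontal distance between small_tip and big_tip above 0.028 m and contact force between small_cup and the arm below 0.1 N and contact force between small_cup and the fingers below 0.1 N and value of joint cover above 0.08 m), for 0.2 s.
At the end, for the whole second after the job is handed in: The cover is shut (within 3.5 mm) and its tab is up (within 2 mm), locking it; inside, the larger cup stands on the case's floor and the small cup stands in it, axes within 10 mm, seated on its bottom (within 4 mm), both upright within 7 degrees, handle ends at least 28 mm apart (value of joint cover below 0.0035 m and value of joint tab below 0.002 m and horizontal distance between small_center and big_center below 0.01 m and z of small_center in the frame of big_center below 0.011 m and angle between each of small_center, big_center's own z axis and vertical below 0.12 rad and height (world z) of big_center below 0.027 m and horizontal distance between small_tip and big_tip above 0.028 m); the robot touches nothing.
It fails at once if a bystander is moved by more than 30 mm (distance of any of jar, cartridge, wrench, fitting from where it was at the start of the episode above 0.03 m).
It also fails if it takes over 58 s, if anything falls off the work surface, if the arm or the gripper's body presses on something with over 40 N, if the wrist force passes 120 N, or if a joint passes its speed limit or range.

ROBOT

A 7-joint arm with a two-finger parallel gripper is mounted at the origin on the work surface. World frame = base frame: x ahead of the robot, y to its left, z up, the work surface at z = 0. Lengths are in m, angles in rad, forces in N, time in s.
With the tool pointing down it reaches from about 0.425 to 0.975 m from the base axis. Payload 16.7 kg.
Tool frame: the origin (TCP) lies on the centre line of the jaws, within the pads' length; the fingertips stand 8 mm ahead of it and the grasp point (between the pads) lies 11 mm behind it; z points along the fingers, y is the line along which they close (so a half turn about z gives the same grasp; the last joint's range is limited). The gripper opens to 85 mm and grips with 20 to 120 N. Pads are 22 mm wide; open, the fingers measure 114 mm over their backs; the gripper's body (76 mm by 85 mm) begins 54 mm behind the grasp point. The pads swing forward as they close: fully open they stand 13 mm farther back than shut.
Start: joints at [1.016, 0.426, 0.074, 1.606, -0.034, 1.111, -0.067], TCP at [0.266, -0.62, 0.21] pointing down, gripper open.
Joint ranges: [-2.85, 2.85], [-0.5, 2.14], [-1.23, 1.37], [0.21, 2.46], [-1.02, 4.16], [0.16, 2.05], [-2.73, 2.73]. Speed limits (rad/s): [1.89, 1.89, 2.39, 2.39, 3.01, 3.01, 3.01].

INTERFACE

Orientations are given as a unit quaternion [w, x, y, z].
In Python, from bench import arm gives the robot as it stands.
- The arm moves only by the shell command python3 -m pendant 'ROWS' [OPENING] [FORCE]. ROWS is JSON, a list of rows, each a list of 6 numbers: the shift along the world's x, y, z in units of 25 mm (1.0 is 25 mm), then the turn, a rotation vector about the world's x, y, z in units of 5 degrees (1.0 is 5 degrees). A call has 1 to 12 rows; each row shifts and turns the commanded pose from where the row before left it; what a row does not reach is not made up. A row lasts 1/8 s, in which the tool goes at most 62.5 mm and 10.7 degrees, less where a joint would pass 70% of its speed; a pose out of reach is approached as far as the arm can. A call is refused whole if a number of a shift passes 1 or a number of a turn 1, either way. A call with a gripper value outside its range is refused whole. OPENING is the finger opening in mm, from 0 to 85.4, set as the call begins (- or left out, the last holds). The fingers move at their own pace and stop on an object; FORCE is the grip in N (left out, the last holds). Time passes only in rows, so rows that do not move let the fingers close. It gives the time, the measured TCP pose, the force, the opening and the grip force at its end, in the units of the state.
- arm.sense(): the state, without advancing time (a new reading comes with each control period).
- arm.read_camera(name): name is "scene" or "top" or "wrist"; returns the picture (420x560x3 uint8, red, green, blue); there is no depth.
- arm.camera_info(name): a dict with "fx", "fy", "cx", "cy" (pixels), "R" (3x3) and "t" (3): a world point X has camera coordinates R X + t. Camera axes: x right, y down, z forward; pixel columns grow to the right and rows downward; lengths in m; the calibration is good to about 2 mm. A picture is of the moment at which its call begins: read the wrist's pose just before it. camera_info takes no time and is no camera call; for the wrist camera it gives the pose at the moment of the call.
- arm.close_job(): hands the job in; it is judged then, once.
Trained networks look in the newest picture that a camera, given by its name, has taken for a name from the list of things; names that differ only in an ending like _2 or _b are one class to them, and where a whole thing is asked for, a point or a joint stands for the part that bears it (a point fixed in the world has none). Each returns a list of dicts, best first, with "score" (0 to 1); they miss things now and then, are a little off and sometimes report something else, mostly with a low value. They report only what shows in the picture. A call takes as long as a camera call. They do not tell look-alikes from the thing itself.
- arm.recognise(thing, camera): "uv" ([column, row] in pixels, amid what is visible of it).
The state is a dict: "clock": time; "q": joint angles; "qvel": joint speeds; "tau": joint torques, N m; "tool_pos": TCP position; "ee_rot": TCP orientation; "force": force on the tool from outside, world axes, zero at the start; "moment": the same for the moment, N m; "grip_width": finger opening in m; "grip_force": force on a finger pad.
Only numpy, scipy, OpenCV 4.12 (cv2) and the standard library are available. Lean on these libraries where they do the work, as an engineer would, in place of code of your own. Each camera call takes 0.05 s, during which the arm holds its last target. There are 200 camera calls.

## Working session

There is one attempt and no reset: what is moved stays moved. The work goes in short steps, Python scripts to look and compute and a shell command to move; the robot and the scene stay as the last step left them, time stands still between calls to the robot, and variables do not carry over. Pictures are saved under pics/ and viewed, at most 10 in all, crops included, and the job is handed in when it is done.

```bash
mkdir -p pics; cat > h.py <<'E'
from bench import arm
import numpy as np, cv2
def P(name):
    c=arm.camera_info(name); return np.array([[c['fx'],0,c['cx']],[0,c['fy'],c['cy']],[0,0,1]])@np.c_[np.array(c['R']),np.array(c['t'])]
def snap(name,f=None):
    p=P(name); im=arm.read_camera(name)
    if f: cv2.imwrite('pics/'+f+'.png',im[:,:,::-1])
    return p,im
def tri(obs):
    A=[]
    for p,(u,v) in obs: A+= [u*p[2]-p[0], v*p[2]-p[1]]
    X=np.linalg.svd(np.array(A))[2][-1]; return X[:3]/X[3]
def onz(p,uv,z):
    M=np.c_[p[:,0],p[:,1],-np.array([uv[0],uv[1],1.])]; return np.linalg.solve(M,-(p[:,3]+p[:,2]*z))[:2]
def proj(p,X):
    x=p@np.r_[X,1]; return x[:2]/x[2]
E
python3 - <<'E'
from h import *
np.set_printoptions(precision=4,suppress=True)
s=arm.sense(); print(s['clock'],s['tool_pos'],s['ee_rot'])
for n in ['scene','top']:
    p,im=snap(n,n+'0')
    for t in ['case','tab_top','small_center','small_grip','small_tip','big_center','big_tip','jar','cartridge']:
        print(n,t,[(np.round(r['uv'],1).tolist(),round(r['score'],2)) for r in arm.recognise(t,n)][:3])
E
```

```text
0.0 [ 0.2663 -0.6198  0.209 ] [-0.0006  0.9795  0.2015 -0.0002]
scene case [([336.1, 226.2], 0.75)]
scene tab_top [([325.9, 194.2], 0.66)]
scene small_center [([242.0, 187.6], 0.79), ([260.0, 209.5], 0.64)]
scene small_grip [([244.6, 185.9], 0.75), ([259.1, 207.4], 0.62), ([417.0, 221.1], 0.45)]
scene small_tip [([263.6, 206.0], 0.63), ([241.9, 186.6], 0.53), ([336.4, 223.9], 0.5)]
scene big_center []
scene big_tip []
scene jar [([227.1, 266.1], 0.79), ([337.2, 224.1], 0.4)]
scene cartridge [([195.7, 210.6], 0.77)]
top case [([212.0, 232.2], 0.8)]
top tab_top [([233.5, 253.4], 0.65), ([212.3, 231.1], 0.25)]
top small_center []
top small_grip [([340.0, 242.6], 0.9)]
top small_tip [([298.8, 216.3], 0.6), ([338.4, 242.9], 0.59)]
top big_center []
top big_tip []
top jar [([265.2, 125.1], 0.87)]
top cartridge [([338.0, 157.8], 0.98), ([210.8, 229.4], 0.57)]
```

```bash
python3 -c "
import cv2,numpy as np
a=cv2.imread('pics/scene0.png');b=cv2.imread('pics/top0.png')
print(a.shape)"
```

```text
(420, 560, 3)
```

View pics/top0.png

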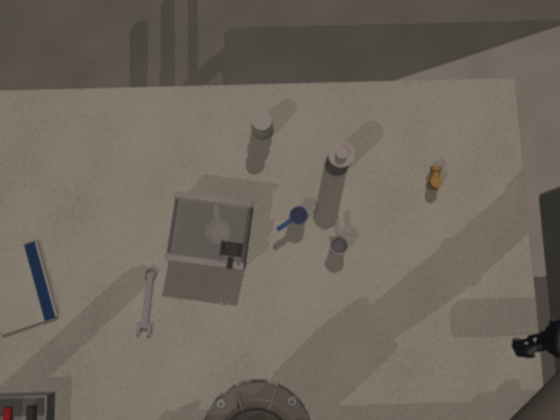

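View pics/scene0.png

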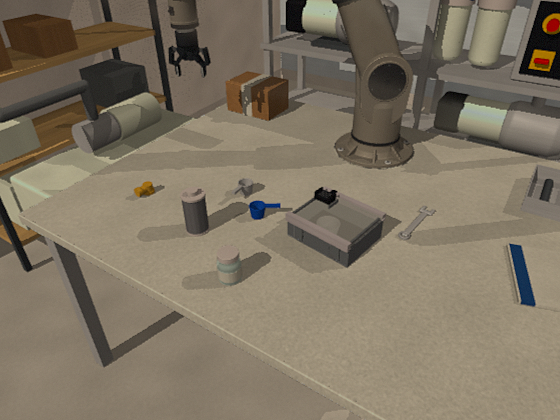

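The top view shows the steel cup at (339,245) with its handle towards the top of the image. The blue decoy is at (298,216). The case is at (212,232) with its tab at (232,250), and the larger cup is at (218,230) with its handle up at about (217,208).

```bash
python3 - <<'E'
from h import *
np.set_printoptions(precision=3,suppress=True)
p=P('top');q=P('scene')
print('cup',onz(p,(339.5,244),.02),tri([(p,(340,244)),(q,(243,187))]))
print('tab',onz(p,(231,249),.09),tri([(p,(231,249)),(q,(326,195))]))
for uv in [(176,196),(252,205),(244,268),(168,261)]: print('corner',onz(p,uv,.079))
print('big',onz(p,(218,231),.03),onz(p,(217,208),.05))
print('jar',onz(p,(262,119),.085),'cart',onz(p,(341,153),.134),'blue',onz(p,(298,216),.03),onz(p,(279,228),.04),'wr',onz(p,(148,300),0))
c=arm.camera_info('wrist');R=np.array(c['R']);t=np.array(c['t']);print('wristcam pos',-R.T@t,'axis',R[2],'xaxis',R[0],c['fx'],c['cx'],c['cy'])
E
```

```text
cup [ 0.489 -0.231] [ 0.49  -0.233  0.02 ]
tab [0.479 0.051] [0.479 0.052 0.085]
corner [0.62  0.192]
corner [ 0.591 -0.003]
corner [0.431 0.02 ]
corner [0.454 0.212]
big [0.532 0.09 ] [0.59 0.09]
jar [ 0.818 -0.034] cart [ 0.709 -0.231] blue [ 0.566 -0.123] [ 0.534 -0.071] wr [0.356 0.281]
wristcam pos [ 0.328 -0.593  0.375] axis [-0.244 -0.106 -0.964] xaxis [ 0.395 -0.919  0.001] 292.4577197913384 282.5407501137573 209.67502851507072
```

```bash
python3 -m pendant '[[0.6,1,0,0,0,0.97],[0.6,1,0,0,0,0.97],[0.6,1,0,0,0,0.97],[0.6,1,0,0,0,0.97],[0.6,1,0,0,0,0.97],[0.6,1,0,0,0,0.97],[0.6,1,0,0,0,0.97],[0.6,1,0,0,0,0.97],[0.6,1,0,0,0,0.97],[0.6,1,0,0,0,0.97],[0.6,1,0,0,0,0.97],[0.6,1,0,0,0,0.97]]' 0
python3 - <<'E'
from h import *
import pickle
p,im=snap('wrist','w1'); pickle.dump(p,open('w1.p','wb'))
print(arm.sense()['tool_pos'])
for t in ['small_center','small_grip','small_tip']: print(t,[(np.round(r['uv'],1).tolist(),round(r['score'],2)) for r in arm.recognise(t,'wrist')][:3])
E
```

```text
clock: 2.5
tool_pos: [0.4474, -0.3185, 0.2097]
ee_rot: [-0.0, 0.756, 0.655, 0.0]
force: [-0.3, -0.0, -0.4]
grip_width: -0.0003
grip_force: 0.0
[ 0.44962379 -0.31486624  0.20978653]
small_center [([363.7, 5.6], 0.92), ([312.6, 95.6], 0.85)]
small_grip [([310.9, 97.2], 0.86), ([365.7, 4.8], 0.73)]
small_tip [([310.5, 96.9], 0.71)]
```

View pics/w1.png

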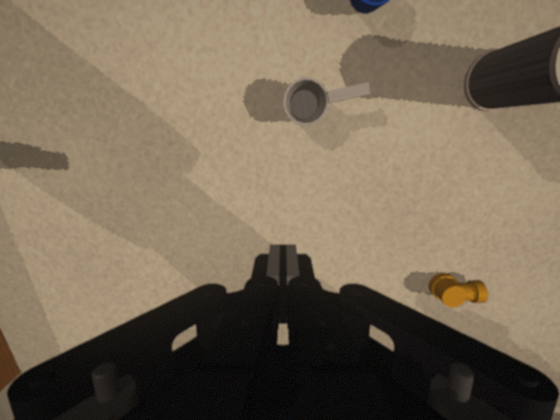

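The wrist view shows the cup rim centred at (306,101) and the handle end at (368,90). The closed jaws are at (283,255) and the blue cup is at the top edge.

```bash
python3 -m pendant '[[0.1,0.9,0,0,0,0],[0.1,0.9,0,0,0,0],[0.1,0.7,0,0,0,0],[0,0,0,0,0,0]]' >/dev/null
python3 - <<'E'
from h import *
import pickle
p,im=snap('wrist'); pickle.dump((p,im),open('w2.p','wb')); cv2.imwrite('w2.png',im[:,:,::-1])
print(arm.sense()['tool_pos'])
for t in ['small_center','small_tip']: print(t,[(np.round(r['uv'],1).tolist(),round(r['score'],2)) for r in arm.recognise(t,'wrist')][:3])
E
python3 -m pendant '[[0.1,1,0,0,0,0],[0.1,1,0,0,0,0],[0.1,1,0,0,0,0],[0.1,1,0,0,0,0],[0.1,1,0,0,0,0],[0.1,1,0,0,0,0],[0.1,1,0,0,0,0],[0.1,1,0,0,0,0],[0,0,0,0,0,0]]'
python3 - <<'E'
from h import *
import pickle
p,im=snap('wrist'); pickle.dump(p,open('w3.p','wb'))
for t in ['tab_top','big_center','big_tip','case']: print(t,[(np.round(r['uv'],1).tolist(),round(r['score'],2)) for r in arm.recognise(t,'wrist')][:3])
a=cv2.imread('w2.png')[60:340,140:560]
cv2.imwrite('pics/w23.png',np.hstack([cv2.resize(a,(390,260)),cv2.resize(im[:,:,::-1],(400,300))[:260]]))
cv2.imwrite('w3.png',im[:,:,::-1]);print(arm.sense()['tool_pos'])
E
```

```text
[ 0.45396279 -0.25788175  0.2098031 ]
small_center [([365.0, 44.2], 0.69), ([313.2, 152.4], 0.59)]
small_tip [([367.6, 42.0], 0.97), ([313.0, 156.1], 0.67)]
clock: 4.47
tool_pos: [0.4743, -0.0568, 0.2098]
ee_rot: [-0.0, 0.757, 0.653, 0.0]
force: [0.7, -1.2, 0.4]
grip_width: 0.0001
grip_force: 0.0
tab_top [([268.1, 82.1], 0.57), ([548.0, 124.8], 0.26)]
big_center []
big_tip []
case [([316.0, 61.2], 0.76)]
[ 0.47384529 -0.05870223  0.20959754]
```

View pics/w23.png

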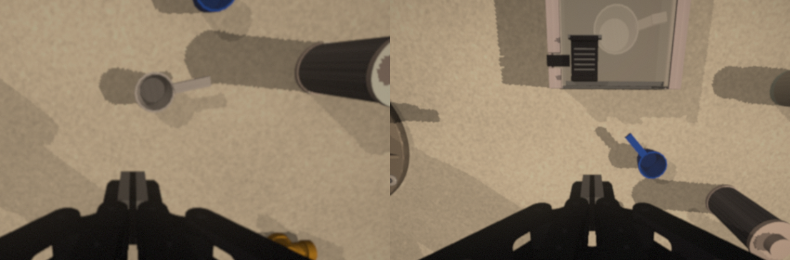

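The left half shows the cup's rim centre at full-image (306,158) and its handle end at (367,147). The right half shows the tab pad at full-image (272,81), the near case end around row 123, and the larger cup at (315,42) with its handle end at (386,22).

```bash
python3 - <<'E'
from h import *
import pickle
np.set_printoptions(precision=4,suppress=True)
w1=pickle.load(open('w1.p','rb'));w2,_=pickle.load(open('w2.p','rb'));w3=pickle.load(open('w3.p','rb'))
for a,b,n in [((306,101),(306,158),'rim'),((368,90),(367,147),'tip')]: print(n,tri([(w1,a),(w2,b)]), onz(w1,a,.04),onz(w2,b,.04))
print('tab',onz(w3,(272,81),.09), tri([(w3,(272,81)),(P('top'),(231,249))]))
print('case -y corners at .079',onz(w3,(220,123),.079),onz(w3,(413,123),.079))
print('big rim',onz(w3,(315,42),.039),'tip',onz(w3,(386,22),.051))
E
```

```text
rim [ 0.4861 -0.226   0.0343] [ 0.4859 -0.2265] [ 0.4854 -0.2253]
tip [ 0.5566 -0.2243  0.0292] [ 0.5527 -0.225 ] [ 0.5546 -0.2233]
tab [0.4806 0.0527] [0.4795 0.0518 0.0871]
case -y corners at .079 [0.4248 0.0246] [ 0.6098 -0.0029]
big rim [0.5296 0.0904] tip [0.5985 0.0948]
```

```bash
python3 -m pendant '[[0.05,0.88,-0.3,0,0,0],[0.05,0.88,-0.3,0,0,0],[0.05,0.88,-0.3,0,0,0],[0.05,0.88,-0.3,0,0,0],[0.05,0.88,-0.3,0,0,0],[0,0,-0.9,0,0,0],[0,0,-0.9,0,0,0],[0,0,-0.7,0,0,0],[0,0,-0.3,0,0,0],[0,0,-0.2,0,0,0],[0,0,0,0,0,0]]'
```

```text
clock: 6.1
tool_pos: [0.4803, 0.0523, 0.0973]
ee_rot: [0.0, 0.758, 0.652, 0.0]
force: [0.1, 0.1, 1.0]
grip_width: 0.0003
grip_force: 0.0
```

```bash
python3 -m pendant '[[0,0,-0.1,0,0,0],[0,0,-0.1,0,0,0],[0,0,-0.06,0,0,0],[0,0,0,0,0,0],[0,0,0,0,0,0]]'
```

```text
clock: 6.72
tool_pos: [0.4802, 0.0524, 0.0907]
ee_rot: [-0.0, 0.758, 0.652, 0.0]
force: [0.4, -0.3, -0.4]
grip_width: -0.0
grip_force: 0.0
```

```bash
python3 - <<'E'
from h import *
p,im=snap('wrist');s=arm.sense();print(s['force'],s['moment'])
q,i2=snap('scene')
a=cv2.resize(im[130:340,150:420],(514,400));b=cv2.resize(i2[150:290,270:400],None,fx=2.2,fy=2.2)
c=np.zeros((400,800,3),np.uint8);c[:,:514]=a;c[:308,514:]=b[:,:286];cv2.imwrite('pics/w4.png',c[:,:,::-1])
E
```

```text
[ 0.26597438 -0.04114535 -0.30299081] [ 0.03900354  0.06421016 -0.01688159]
```

View pics/w4.png

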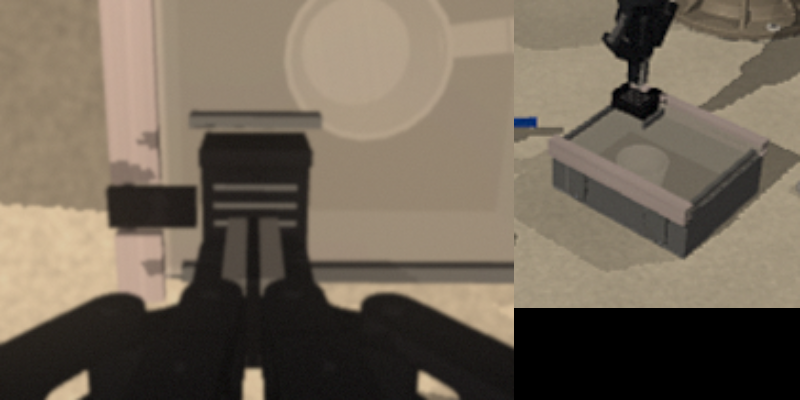

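The crop shows the jaws at (250,220) over the near half of the black pad, which starts at row 135. The ear is at (150,205) and the larger cup is at (370,55).

```bash
python3 - <<'E'
from h import *
np.set_printoptions(precision=4,suppress=True)
p=P('wrist');s=arm.sense();X=np.array(s['tool_pos'])
f=lambda u: ((u[0]-150)*514/270,(u[1]-130)*400/210)
print('tip',f(proj(p,X-[0,0,.008])))
g=lambda c,r:(150+c*270/514,130+r*210/400)
for z in (.09,.0835,.097,.092): print(z,'pad far edge',onz(p,g(255,135),z),'stripes',onz(p,g(255,205),z))
print('ear',onz(p,g(107,205),.08),onz(p,g(195,205),.085))
print('bar',onz(p,g(255,120),.07))
E
```

```text
tip (np.float64(253.53406678353866), np.float64(210.00832457858098))
0.09 pad far edge [0.4847 0.0794] stripes [0.4813 0.0568]
0.0835 pad far edge [0.4845 0.0778] stripes [0.481  0.0543]
0.097 pad far edge [0.4849 0.0811] stripes [0.4817 0.0595]
0.092 pad far edge [0.4847 0.0799] stripes [0.4814 0.0576]
ear [0.4316 0.0604] [0.4617 0.0578]
bar [0.4848 0.0797]
```

```bash
python3 -m pendant '[[0.02,0.18,0,0,0,0],[0,0,0,0,0,0],[0,0,-0.1,0,0,0],[0,0,0,0,0,0]]'; python3 -m pendant '[[0,0,-0.08,0,0,0],[0,0,-0.08,0,0,0],[0,0,0,0,0,0]]'
```

```text
clock: 7.32
tool_pos: [0.4805, 0.0568, 0.088]
ee_rot: [-0.0, 0.758, 0.652, -0.0]
force: [-0.5, -0.6, 0.9]
grip_width: -0.0
grip_force: 0.0
clock: 7.7
tool_pos: [0.4806, 0.0568, 0.084]
ee_rot: [-0.0, 0.758, 0.652, -0.0]
force: [0.1, 1.0, 0.6]
grip_width: -0.0
grip_force: 0.0
```

```bash
python3 -m pendant '[[0,0,-0.08,0,0,0],[0,0,-0.04,0,0,0],[0,0,0,0,0,0]]'; python3 - <<'E'
from h import *
s=arm.sense();print(s['force'],s['tau'])
p,im=snap('wrist')
q,i2=snap('scene')
a=cv2.resize(im[130:340,150:420],(514,400));b=cv2.resize(i2[160:240,290:360],None,fx=4,fy=4,interpolation=2)
c=np.zeros((400,800,3),np.uint8);c[:,:514]=a;c[:320,514:794]=b;cv2.imwrite('pics/w5.png',c[:,:,::-1])
E
```

```text
clock: 8.07
tool_pos: [0.4806, 0.0569, 0.0811]
ee_rot: [-0.0, 0.758, 0.652, -0.0]
force: [-0.8, 0.0, -0.4]
grip_width: 0.0002
grip_force: 0.0
[-0.82127683  0.03126737 -0.43603702] [-1.74111198e-02 -6.84373498e+01 -5.38409382e+00 -3.42953610e+01
  4.25889809e-02 -4.00352455e-02 -2.61796801e-02]
```

View pics/w5.png

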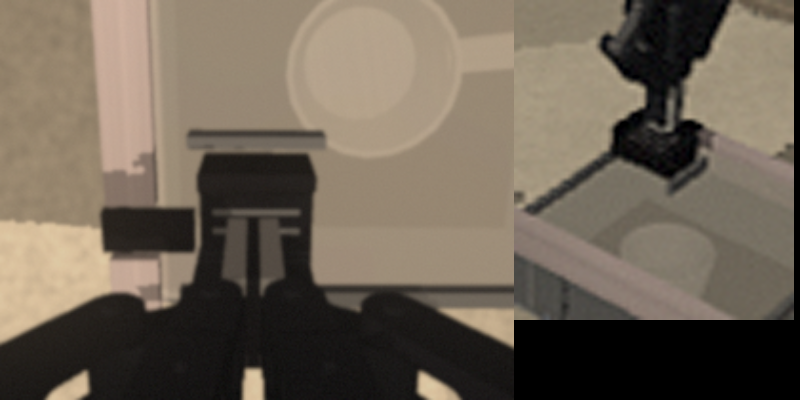

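```bash
python3 - <<'E'
from h import *
np.set_printoptions(precision=4,suppress=True)
p=P('wrist');s=arm.sense();X=np.array(s['tool_pos']);d=np.array([.145,.99,0])
for o in (0,.005,.011):
  print(o,[round(proj(p,X+o*d+[0,0,z])[1],1) for z in (-.02,-.008,0,.01,.02,.03,.04)])
g=lambda c,r:(150+c*270/514,130+r*210/400)
for z in (.066,.0785,.09,.097): print(z,'far',onz(p,g(255,155),z),'rim',onz(p,g(255,131),z),'stripes',onz(p,g(255,212),z),onz(p,g(255,231),z))
for c in(arm.camera_info('wrist'),): R=np.array(c['R']);print(-R.T@np.array(c['t'])-X,R[2])
E
```

```text
0 [np.float64(233.7), np.float64(240.2), np.float64(245.1), np.float64(251.8), np.float64(259.4), np.float64(267.9), np.float64(277.6)]
0.005 [np.float64(226.6), np.float64(232.8), np.float64(237.4), np.float64(243.7), np.float64(250.8), np.float64(258.8), np.float64(267.9)]
0.011 [np.float64(218.0), np.float64(223.7), np.float64(227.9), np.float64(233.7), np.float64(240.3), np.float64(247.7), np.float64(256.1)]
0.066 far [0.4837 0.0735] rim [0.4849 0.0817] stripes [0.4807 0.0533] [0.4796 0.0462]
0.0785 far [0.4841 0.077 ] rim [0.4853 0.0847] stripes [0.4813 0.0582] [0.4804 0.0516]
0.09 far [0.4846 0.0803] rim [0.4856 0.0874] stripes [0.4819 0.0627] [0.481  0.0566]
0.097 far [0.4848 0.0822] rim [0.4858 0.089 ] stripes [0.4823 0.0655] [0.4815 0.0597]
[0.0096 0.0673 0.1648] [-0.0392 -0.2643 -0.9636]
```

```bash
for i in 1 2; do python3 -m pendant '[[0,0,-0.06,0,0,0],[0,0,-0.06,0,0,0],[0,0,0,0,0,0]]' | egrep 'clock|tool_pos|force:' ; done
```

```text
clock: 8.55
tool_pos: [0.4806, 0.0568, 0.078]
force: [-0.4, 0.3, 0.2]
grip_force: 0.0
clock: 8.93
tool_pos: [0.4806, 0.0568, 0.0751]
force: [-0.1, 0.3, -0.0]
grip_force: 0.0
```

```bash
for i in 1 2 3 ; do python3 -m pendant '[[0,0,-0.06,0,0,0],[0,0,-0.04,0,0,0],[0,0,0,0,0,0]]' | egrep 'clock|tool_pos|^force:' ; done
```

```text
clock: 9.3
tool_pos: [0.4806, 0.0568, 0.0726]
force: [0.7, 0.2, -0.3]
clock: 9.68
tool_pos: [0.4806, 0.0568, 0.0701]
force: [0.1, 0.1, -0.3]
clock: 10.05
tool_pos: [0.4807, 0.0569, 0.0677]
force: [-0.8, 0.8, 3.1]
```

```bash
for i in 1 2 ; do python3 -m pendant '[[0,0,-0.06,0,0,0],[0,0,-0.05,0,0,0],[0,0,0,0,0,0]]' | egrep 'clock|tool_pos|^force:' ; done
python3 - <<'E'
from h import *
p,im=snap('wrist')
a=cv2.resize(im[130:340,150:420],(514,400))
cv2.imwrite('pics/w6.png',a[:,:,::-1])
E
```

```text
clock: 10.42
tool_pos: [0.4807, 0.0569, 0.0649]
force: [0.1, 0.7, 4.5]
clock: 10.8
tool_pos: [0.4807, 0.0569, 0.0621]
force: [-2.5, -0.3, 5.5]
```

View pics/w6.png

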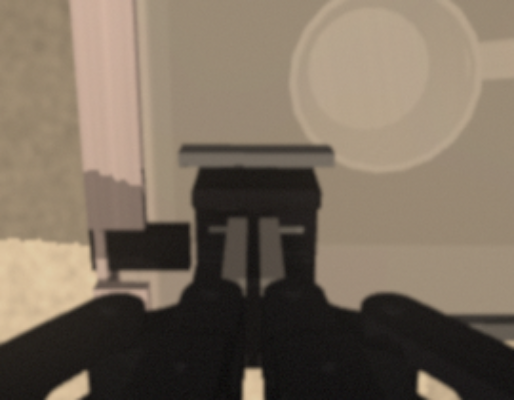

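Contact came at TCP z 0.068, and the force rose from 3 to 5.5 N like the tab's spring. So the closed tips sit about 22 mm behind the stated TCP. The picture shows the ear, around (150,245), now under the rail lip.

```bash
python3 -m pendant '[[0.04,0.3,0,0,0,0],[0.09,0.62,0,0,0,0],[0.09,0.62,0,0,0,0],[0.09,0.62,0,0,0,0],[0.09,0.62,0,0,0,0],[0.09,0.62,0,0,0,0],[0.09,0.62,0,0,0,0],[0.09,0.62,0,0,0,0],[0.09,0.62,0,0,0,0],[0.09,0.62,0,0,0,0],[0.06,0.4,0,0,0,0],[0,0,0,0,0,0]]' | egrep 'clock|tool_pos|^force:'
```

```text
clock: 12.35
tool_pos: [0.5039, 0.2136, 0.0621]
force: [1.4, -2.1, 5.0]
```

```bash
python3 -m pendant '[[0,0,1,0,0,0],[0,0,1,0,0,0],[0,0,1,0,0,0],[0,0,1,0,0,0],[0,-1,0.5,0,0,0],[0,-1,0.5,0,0,0],[0,-1,0.5,0,0,0],[0,-1,0.5,0,0,0],[0,-1,0,0,0,0],[0,-1,0,0,0,0],[0,-0.8,0,0,0,0],[0,0,0,0,0,0]]' 40| egrep 'clock|tool_pos|^force:'
python3 - <<'E'
from h import *
import pickle
p,im=snap('wrist','w7'); pickle.dump(p,open('w7.p','wb'))
for t in ['tab_top','big_center','big_tip']: print(t,[(np.round(r['uv'],1).tolist(),round(r['score'],2)) for r in arm.recognise(t,'wrist')][:3])
E
```

```text
clock: 13.85
tool_pos: [0.5033, 0.0423, 0.2119]
force: [-0.4, 0.4, -0.2]
tab_top [([302.2, 139.0], 0.7), ([253.0, 24.8], 0.68)]
big_center [([303.8, 137.9], 0.85)]
big_tip [([306.1, 137.5], 0.7)]
```

View pics/w7.png

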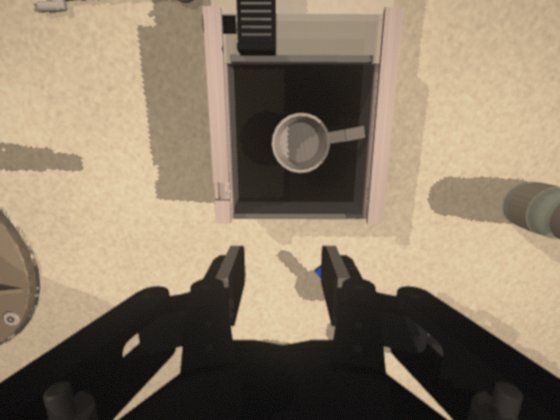

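The cover is open, with its near bar at row 60 and the mouth spanning rows 60-212. The larger cup's rim is centred at (301,143) with its handle end at (364,132), and the open tips are at (242,248) and (326,248).

```bash
python3 - <<'E'
from h import *
import pickle
np.set_printoptions(precision=4,suppress=True)
p=pickle.load(open('w7.p','rb'));w3=pickle.load(open('w3.p','rb'))
print('rim',onz(p,(301,143),.039),tri([(p,(301,143)),(w3,(315,42))]),'tip',onz(p,(364,132),.053))
print('tab',onz(p,(257,26),.0855),'mouth edges',onz(p,(300,212),.066),onz(p,(300,57),.07),onz(p,(233,140),.06),onz(p,(372,140),.06))
E
```

```text
rim [0.5314 0.0909] [0.5308 0.0909 0.0359] tip [0.5988 0.0929]
tab [0.5041 0.1989] mouth edges [0.5188 0.0188] [0.5395 0.1718] [0.4598 0.106 ] [0.6047 0.0838]
```

```bash
python3 - <<'E'
from h import *
s=arm.sense();print(np.round(s['q'],2),s['clock'])
E
```

```text
[ 0.22  0.18 -0.49  1.95  0.1   1.03 -0.46] 14.05
```

```bash
python3 -m pendant '[[0.12,-0.9,0,0,0,1],[0.12,-0.9,0,0,0,1],[0.12,-0.9,0,0,0,1],[0.12,-0.9,0,0,0,1],[0.12,-0.9,0,0,0,1],[0.12,-0.9,0,0,0,1],[0.12,-0.9,0,0,0,1],[0.12,-0.9,0,0,0,1],[0.12,-0.9,0,0,0,1],[0.12,-0.9,0,0,0,1],[0.12,-0.9,0,0,0,1],[0.08,-0.9,0,0,0,1]]' 36 | egrep 'clock|tool_pos|^force:'
python3 -m pendant '[[0,0,-0.6,0,0,1],[0,0,-0.6,0,0,1],[0,0,-0.6,0,0,1],[0,0,-0.6,0,0,1],[0,0,-0.6,0,0,1],[0,0,-0.6,0,0,1],[0,0,-0.6,0,0,1],[0,0,-0.4,0,0,0.9],[0,0,0,0,0,0]]'
python3 - <<'E'
from h import *
p,im=snap('wrist','w8'); s=arm.sense(); X=np.array(s['tool_pos']); print(np.round(s['q'],2))
print('predicted bar 41,52,68:',[np.round(proj(p,[.4857+r,-.226+.001,.038])) for r in (25,41,52,68)] if 0 else [np.round(proj(p,np.array([.4857+r,-.2253,.042]))).tolist() for r in (.025,.052,.068)])
print('tcp line',[np.round(proj(p,X+[0,0,z])).tolist() for z in (0,.022,.03)])
E
```

```text
clock: 15.55
tool_pos: [0.5389, -0.226, 0.2121]
force: [0.1, -0.3, -0.5]
clock: 16.68
tool_pos: [0.5383, -0.2253, 0.0965]
ee_rot: [-0.001, -0.009, 1.0, 0.001]
force: [-0.1, -0.2, -0.1]
grip_width: 0.0366
grip_force: 0.0
[ 0.72  0.46 -0.55  1.89  0.31  0.88  1.61]
predicted bar 41,52,68: [[282.0, 184.0], [282.0, 218.0], [282.0, 237.0]]
tcp line [[281.0, 246.0], [281.0, 262.0], [281.0, 269.0]]
```

View pics/w8.png

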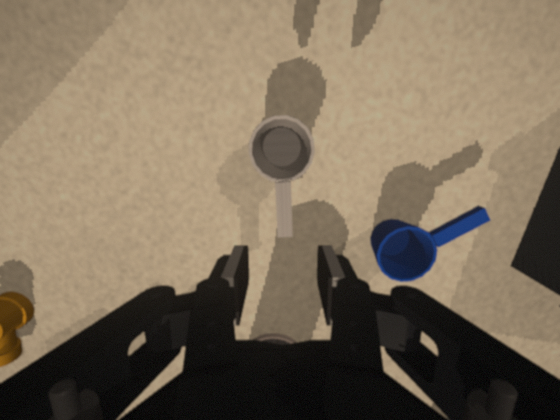

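The wrist view shows the handle from (283,184) to its end at (285,236), centred between the open jaws at u about 282. The cup rim is at (281,149), and the blue cup is clear at (407,250).

```bash
python3 -m pendant '[[0,0.04,-1,0,0,0],[0,0,-1,0,0,0],[0,0,-0.8,0,0,0],[0,0,-0.4,0,0,0],[0,0,0,0,0,0]]' 36 | egrep 'clock|tool_pos|^force:'
python3 -m pendant '[[0,0,-0.2,0,0,0],[0,0,-0.2,0,0,0],[0,0,-0.2,0,0,0],[0,0,0,0,0,0]]'| egrep 'clock|tool_pos|^force:'
python3 -m pendant '[[0,0,0,0,0,0],[0,0,0,0,0,0],[0,0,0,0,0,0],[0,0,0,0,0,0]]' 0 40
```

```text
clock: 17.35
tool_pos: [0.5384, -0.225, 0.017]
force: [-0.7, -0.8, 0.4]
clock: 17.85
tool_pos: [0.5382, -0.2251, 0.0018]
force: [0.4, 0.1, 0.6]
clock: 18.35
tool_pos: [0.5385, -0.2251, 0.0023]
ee_rot: [0.0, -0.008, 1.0, -0.0]
force: [0.9, 0.4, 1.0]
grip_width: 0.011
grip_force: 41.7
```

```bash
python3 -m pendant '[[0,0,0.5,0,0,0],[0,0,1,0,0,0],[0,0,1,0,0,0],[0,0,1,0,0,0],[0,0,1,0,0,0],[0,0,0.5,0,0,0]]' | egrep 'clock|tool_pos|force:|wid'
python3 -m pendant '[[0.04,0.85,0,0,0,-1],[0.04,0.85,0,0,0,-1],[0.04,0.85,0,0,0,-1],[0.04,0.85,0,0,0,-1],[0.04,0.85,0,0,0,-1],[0.04,0.85,0,0,0,-1],[0.03,0.85,0,0,0,-1],[0.03,0.85,0,0,0,-1],[0.03,0.85,0,0,0,-1],[0.03,0.85,0,0,0,-1],[0.03,0.85,0,0,0,-1],[0.03,0.85,0,0,0,-1]]' | egrep 'clock|tool_pos|force:|wid'
python3 -m pendant '[[0,0.3,0,0,0,-1],[0,0.15,0,0,0,-1],[0,0,0,0,0,-0.2],[0,0,0,0,0,0]]'
python3 - <<'E'
from h import *
p,im=snap('wrist','w9'); import pickle; pickle.dump(p,open('w9.p','wb'))
E
```

```text
clock: 19.1
tool_pos: [0.5389, -0.2253, 0.1291]
force: [0.1, -1.3, -0.8]
grip_width: 0.0109
grip_force: 41.5
clock: 20.6
tool_pos: [0.5486, 0.0305, 0.1271]
force: [0.5, -0.5, -0.7]
grip_width: 0.011
grip_force: 41.5
clock: 21.1
tool_pos: [0.5488, 0.0409, 0.1271]
ee_rot: [-0.0, 0.573, 0.819, -0.0]
force: [-1.0, 0.4, -0.7]
grip_width: 0.0108
grip_force: 41.5
```

View pics/w9.png

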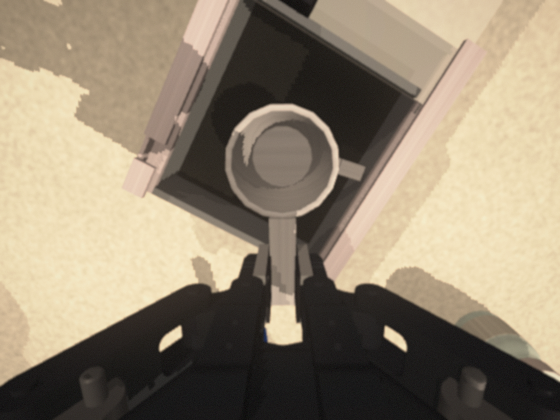

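The wrist view shows the small cup held level with its rim centred at (282,160). The larger cup's handle shows at (350,170), well off to one side.

```bash
python3 - <<'E'
from h import *
import pickle
np.set_printoptions(precision=4,suppress=True)
p=pickle.load(open('w9.p','rb'))
print(onz(p,(282,160),.165), onz(p,(281,157),.128),'big tip',onz(p,(364,172),.053))
s=arm.sense();X=np.array(s['tool_pos']);print(X, X[:2]-.0528*np.array([.342,-.94]))
E
```

```text
[0.5296 0.0925] [0.5297 0.0903] big tip [0.5997 0.0955]
[0.5488 0.0408 0.1272] [0.5308 0.0904]
```

```bash
python3 -m pendant '[[0.03,0,-0.8,0,0,0],[0,0,-1,0,0,0],[0,0,-1,0,0,0],[0,0,-0.8,0,0,0],[0,0,-0.4,0,0,0],[0,0,0,0,0,0]]' | egrep 'clock|tool_pos|force:|wid'
python3 -m pendant '[[0,0,-0.2,0,0,0],[0,0,-0.2,0,0,0],[0,0,-0.14,0,0,0],[0,0,0,0,0,0]]' | egrep 'clock|tool_pos|force:|wid'
```

```text
clock: 21.9
tool_pos: [0.5494, 0.041, 0.0269]
force: [0.1, 0.2, -0.6]
grip_width: 0.0109
grip_force: 41.5
clock: 22.4
tool_pos: [0.5495, 0.0411, 0.0135]
force: [1.0, -0.5, -0.8]
grip_width: 0.0109
grip_force: 41.5
```

Now I'll lower the last couple of millimetres until it touches, then release with a small opening.

```bash
python3 -m pendant '[[0,0,-0.05,0,0,0],[0,0,-0.04,0,0,0],[0,0,0,0,0,0]]' | egrep 'clock|tool_pos|^force:'
python3 -m pendant '[[0,0,0,0,0,0],[0,0,0,0,0,0],[0,0,0,0,0,0],[0,0,0,0,0,0]]' 28 | egrep 'clock|tool_pos|^force:|wid'
```

```text
clock: 22.78
tool_pos: [0.5497, 0.0411, 0.0115]
force: [-0.1, -0.1, 0.0]
clock: 23.28
tool_pos: [0.5497, 0.0411, 0.0115]
force: [0.2, -0.3, 0.5]
grip_width: 0.0282
```

```bash
python3 -m pendant '[[0,0,0.5,0,0,0],[0,0,1,0,0,0],[0,0,1,0,0,0],[0,0,1,0,0,0],[0,0,1,0,0,0],[0,0,1,0,0,0],[0,-0.5,0.5,0,0,-1],[0,-0.5,0,0,0,-1],[0,0,0,0,0,0]]' | egrep 'clock|tool_pos|^force:'
python3 - <<'E'
from h import *
np.set_printoptions(precision=4,suppress=True)
p,im=snap('wrist'); cv2.imwrite('w10.png',im[:,:,::-1])
for t,z in [('small_center',.03),('small_grip',.05),('small_tip',.051),('big_center',.022),('big_tip',.053),('tab_top',.0855)]:
    print(t,[(np.round(r['uv'],1).tolist(),round(r['score'],2),onz(p,r['uv'],z)) for r in arm.recognise(t,'wrist')][:3])
g=cv2.medianBlur(cv2.cvtColor(im,cv2.COLOR_RGB2GRAY),3)
for z,r in((.049,.025),(.039,.033)):
    u=proj(p,[.531,.091,z]);v=proj(p,[.531+r,.091,z]);rr=np.hypot(*(u-v))
    c=cv2.HoughCircles(g,cv2.HOUGH_GRADIENT,1,5,param1=80,param2=12,minRadius=int(rr-2),maxRadius=int(rr+3))
    print(z,u,rr,[(x,onz(p,x[:2],z)) for x in c[0] if np.hypot(*(x[:2]-u))<20][:4] if c is not None else None)
E
```

```text
clock: 24.4
tool_pos: [0.5497, 0.0154, 0.1623]
force: [1.0, 0.3, 0.2]
small_center [([280.9, 119.5], 0.92, array([0.5348, 0.0904])), ([272.6, 312.2], 0.63, array([ 0.562 , -0.1233]))]
small_grip [([275.8, 308.3], 0.85, array([ 0.563, -0.104])), ([280.6, 122.3], 0.71, array([0.5352, 0.0875]))]
small_tip [([280.1, 123.2], 0.89, array([0.5349, 0.0866])), ([275.9, 306.9], 0.66, array([ 0.5627, -0.1016]))]
big_center [([302.8, 125.3], 0.74, array([0.5573, 0.089 ]))]
big_tip [([305.3, 121.0], 0.66, array([0.5568, 0.0923]))]
tab_top [([301.8, 123.2], 0.49, array([0.5522, 0.089 ]))]
0.049 [276.731  117.4918] 27.493142533274554 [(array([275.5, 113.5,  29.4], dtype=float32), array([0.5293, 0.0942])), (array([282.5, 118.5,  29.4], dtype=float32), array([0.5363, 0.091 ])), (array([270.5, 117.5,  29.4], dtype=float32), array([0.5254, 0.09  ])), (array([274.5, 123.5,  29.4], dtype=float32), array([0.5299, 0.0855]))]
0.039 [276.9258 117.8734] 34.97610776167648 [(array([276.5, 115.5,  35.3], dtype=float32), array([0.5303, 0.093 ])), (array([276.5, 121.5,  33.1], dtype=float32), array([0.5311, 0.0877])), (array([280.5, 118.5,  36.4], dtype=float32), array([0.5344, 0.091 ])), (array([269.5, 115.5,  34.2], dtype=float32), array([0.5238, 0.0919]))]
```

```bash
python3 - <<'E'
from h import *
p=P('wrist'); g=cv2.cvtColor(cv2.imread('w10.png'),cv2.COLOR_BGR2GRAY)
for r,z in((.045,.047),(.055,.05),(.062,.051)):
    print(r,[int(g[int(round(v)),int(round(u))]) for u,v in (proj(p,[.531+r*np.cos(a),.0907+r*np.sin(a),z]) for a in np.radians(range(-180,180,10)))])
E
python3 -m pendant '[[-0.2,0.87,0,0,0,-0.41],[-0.2,0.87,0,0,0,-0.41],[-0.2,0.87,0,0,0,-0.41],[-0.2,0.87,0,0,0,-0.41],[-0.21,0.87,0,0,0,-0.41],[-0.21,0.87,0,0,0,-0.41],[-0.21,0.87,0,0,0,-0.41],[-0.21,0.87,0,0,0,-0.41],[-0.21,0.87,0,0,0,-0.41],[0,0,-1,0,0,0],[0,0,-1,0,0,0],[0,0,0,0,0,0]]' 0
```

```text
0.045 [30, 28, 25, 31, 29, 29, 29, 31, 37, 36, 30, 182, 66, 30, 30, 31, 30, 35, 122, 118, 28, 28, 28, 20, 25, 27, 21, 25, 24, 33, 35, 24, 25, 24, 26, 23]
0.055 [29, 30, 37, 35, 37, 40, 40, 32, 37, 37, 35, 183, 32, 33, 32, 33, 32, 38, 129, 99, 32, 27, 25, 28, 26, 22, 21, 25, 34, 33, 33, 35, 27, 24, 28, 27]
0.062 [37, 38, 37, 40, 40, 41, 42, 32, 37, 37, 38, 183, 34, 35, 36, 38, 38, 44, 129, 61, 30, 30, 28, 24, 25, 23, 24, 26, 31, 34, 33, 33, 36, 35, 27, 27]
clock: 26.25
tool_pos: [0.5023, 0.2116, 0.11]
ee_rot: [-0.001, 0.757, 0.653, -0.002]
force: [0.0, 0.6, 0.5]
grip_width: 0.0002
grip_force: 0.0
```

The brightness profile puts the handles at about -70° and +3°, so they are well fanned.

```bash
python3 -m pendant '[[0,0,-0.8,0,0,0],[0,0,-0.6,0,0,0],[0,0,-0.2,0,0,0],[0,0,0,0,0,0]]' | egrep 'clock|tool_pos|^force:'
python3 -m pendant '[[0,0,-0.2,0,0,0],[0,0,-0.16,0,0,0],[0,0,0,0,0,0]]' | egrep 'clock|tool_pos|^force:'
```

```text
clock: 26.75
tool_pos: [0.5035, 0.2119, 0.0716]
force: [-0.4, 0.5, 0.6]
clock: 27.12
tool_pos: [0.5037, 0.212, 0.0626]
force: [-0.6, -0.4, 5.5]
```

```bash
python3 -m pendant '[[-0.05,-0.35,0,0,0,0],[-0.09,-0.61,0,0,0,0],[-0.09,-0.61,0,0,0,0],[-0.09,-0.61,0,0,0,0],[-0.09,-0.61,0,0,0,0],[-0.09,-0.61,0,0,0,0],[-0.09,-0.61,0,0,0,0],[-0.09,-0.61,0,0,0,0],[-0.09,-0.61,0,0,0,0],[-0.09,-0.61,0,0,0,0],[-0.05,-0.3,0,0,0,0],[0,0,0,0,0,0]]' | egrep 'clock|tool_pos|^force:'
python3 -m pendant '[[-0.01,-0.08,0,0,0,0],[-0.01,-0.08,0,0,0,0],[0,0,0,0,0,0]]' | egrep 'clock|tool_pos|^force:'
```

```text
clock: 28.62
tool_pos: [0.4805, 0.0578, 0.0627]
force: [-2.1, -1.0, 4.2]
clock: 29.0
tool_pos: [0.4806, 0.0549, 0.0629]
force: [-0.5, 2.9, 5.6]
```

```bash
for i in 1 2 3; do python3 -m pendant '[[-0.01,-0.08,0,0,0,0],[0,0,0,0,0,0]]' | egrep 'clock|tool_pos|^force:'; done
```

```text
clock: 29.25
tool_pos: [0.4805, 0.0529, 0.063]
force: [-0.0, 3.6, 4.6]
clock: 29.5
tool_pos: [0.4803, 0.051, 0.0629]
force: [-0.2, 2.7, 6.0]
clock: 29.75
tool_pos: [0.4801, 0.0489, 0.063]
force: [0.9, 3.3, 5.0]
```

```bash
for i in 1 2 3; do python3 -m pendant '[[-0.01,-0.08,0,0,0,0],[-0.01,-0.04,0,0,0,0],[0,0,0,0,0,0]]' | egrep 'clock|tool_pos|^force:'; done
```

```text
clock: 30.12
tool_pos: [0.4796, 0.046, 0.063]
force: [0.4, 4.3, 5.5]
clock: 30.5
tool_pos: [0.4791, 0.043, 0.063]
force: [1.0, 2.6, 5.9]
clock: 30.88
tool_pos: [0.479, 0.0411, 0.0631]
force: [0.9, 9.2, 5.5]
```

```bash
python3 -m pendant '[[0,0,0.1,0,0,0],[0,0,0.1,0,0,0],[0,0,0.1,0,0,0],[0,0,0.3,0,0,0],[0,0,0,0,0,0]]' | egrep 'clock|tool_pos|^force:'
python3 -m pendant '[[0,0,1,0,0,0],[0,0,1,0,0,0],[0,0,1,0,0,0],[0,-1,1,0,0,0],[0,-1,1,0,0,0],[0,-1,0,0,0,0],[0,-0.9,0,0,0,0],[0,0,0,0,0,0]]' | egrep 'clock|tool_pos|^force:'
python3 - <<'E'
from h import *
np.set_printoptions(precision=4,suppress=True)
p,im=snap('wrist'); cv2.imwrite('w11.png',im[:,:,::-1]); s=arm.sense();print(s['tool_pos'])
for t in ('tab_top','case','small_center','big_center'): print(t,[(np.round(r['uv'],1).tolist(),round(r['score'],2),onz(p,r['uv'],.09)) for r in arm.recognise(t,'wrist')][:2])
q,i2=snap('scene'); cv2.imwrite('s11.png',i2[:,:,::-1])
a=cv2.imread('pics/scene0.png')[165:215,300:350].astype(int); b=i2[165:215,300:350,::-1].astype(int)
print('scene diff at tab',np.abs(a-b).mean(),[ (d,round(float(np.abs(a[5:-5,5:-5]-np.roll(np.roll(b,d[0],0),d[1],1)[5:-5,5:-5]).mean()),2)) for d in [(0,0),(1,0),(-1,0),(0,1),(0,-1)]])
g=cv2.cvtColor(im,cv2.COLOR_RGB2GRAY)
print('profile along y thru pad, z=.09', [int(g[int(v),int(u)]) for u,v in (proj(p,[.481+.146*(t-.0585),t,.09]) for t in np.arange(.02,.10,.004))])
E
```

```text
clock: 31.5
tool_pos: [0.4782, 0.0392, 0.0779]
force: [-0.1, 0.3, -0.6]
clock: 32.5
tool_pos: [0.4776, -0.06, 0.2022]
force: [-0.2, 0.0, -0.2]
[ 0.4777 -0.0588  0.2022]
tab_top [([261.8, 76.8], 0.77, array([0.4761, 0.053 ]))]
case [([312.5, 61.2], 0.57, array([0.5214, 0.0587]))]
small_center [([358.4, 223.2], 0.8, array([ 0.5484, -0.0939])), ([264.1, 78.4], 0.55, array([0.4779, 0.0515]))]
big_center []
scene diff at tab 3.8289333333333335 [((0, 0), 3.37), ((1, 0), 8.83), ((-1, 0), 8.4), ((0, 1), 7.75), ((0, -1), 7.68)]
profile along y thru pad, z=.09 [76, 72, 35, 35, 33, 79, 48, 30, 69, 53, 30, 78, 28, 23, 29, 113, 116, 114, 114, 115]
```

```bash
python3 -m pendant '[[-0.16,0,0.3,0,0,0],[0,0,0,0,0,0],[0,0,0,0,0,0]]' | egrep 'clock|tool_pos'
python3 - <<'E'
from h import *
np.set_printoptions(precision=2,suppress=True)
p,im=snap('wrist');im=im[:,:,::-1];a=cv2.imread('w3.png');print(arm.sense()['tool_pos'])
for n,(y0,y1,x0,x1) in {'tab':(48,118,258,300),'ear':(74,98,218,256),'rail':(60,140,395,425),'corner':(105,140,205,240),'bar':(112,135,300,420)}.items():
    T=np.ascontiguousarray(a[y0:y1,x0:x1]);S=np.ascontiguousarray(im[y0-15:y1+15,x0-15:x1+15])
    r=cv2.matchTemplate(S,T,cv2.TM_CCOEFF_NORMED);_,v,_,l=cv2.minMaxLoc(r);print(n,l[0]-15,l[1]-15,round(v,3))
T=cv2.imread('pics/scene0.png');S=cv2.imread('s11.png')
for n,(y,x) in {'cart':(210,195),'jar':(266,228),'fit':(188,145),'wr':(222,417),'blue':(209,260)}.items(): print(n,np.abs(T[y-15:y+15,x-15:x+15].astype(int)-S[y-15:y+15,x-15:x+15]).mean())
E
```

```text
clock: 33.17
tool_pos: [0.474, -0.0581, 0.2101]
[ 0.47 -0.06  0.21]
tab 0 -2 0.989
ear 0 -1 0.988
rail 0 -1 0.972
corner 0 -1 0.994
bar 0 -1 0.989
cart 3.5755555555555554
jar 3.2814814814814817
fit 5.746296296296296
wr 3.492962962962963
blue 4.671111111111111
```

The tab, ear and cover bar match the starting picture to within a pixel, so the cover is locked shut. The bystanders are unmoved.

```bash
python3 -c "
from bench import arm
print(arm.close_job())"
```

```text
the job is handed in; nothing more can be done
None
```

I handed the job in at about 33 s; no verdict came back. By my own checks, the small cup is nested in the larger one with the handles about 72° apart, the cover is shut with its tab up, and the bystanders show no movement.

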